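Lay the scale along the sample and hold the focus lever at the third click

TASK

Get the macro camera ready for a picture of the acrylic sample on its stage. Pick up the steel scale from the bench, lay it flat on the stage, centred and flush along the sample edge that faces the lens, and let go of it; then take the red handle of the ratchet focus lever, draw it forward towards the sample by exactly three clicks, never a fourth, and finish while still holding the handle there, because the lever springs back when it is let go. Leave the scale flush and the other things on the bench where they are.

Things in the scene. Friction and masses are not known exactly. Their poses are not given: they have to be found in the camera images.
- scale_bar: The steel scale, a loose flat straightedge 150 long (its x), 25 wide (y), 6 thick, 0.2 kg, black ticks along both long edges (either way round will do), lying on the bench to the right of the camera stand. In its middle a black plastic grip block 36 (x) by 16 (y) stands from 6 to 32 above the underside. Origin: centre of the underside.
- specimen: Pale blue clear acrylic plate 110 (its x) by 90 (y) by 10, fixed on the stage by two clips near its -y edge (14 high). Origin: centre of the underside, on the dark flat stage top 32 above the bench. Its straight +y edge, 45 from the origin, faces the lens: the scale goes on the stage against it, along the plate's x, its origin then 57.5 out in +y. Stage goes on 40 beyond the edge.
- rig: Macro camera stand, fixed: base 220 (its x) by 460 (y) by 12. Origin: centre of the base's underside; -x faces the robot, +y goes from stage to camera. Dark stage 210 by 170, top at 32, centred 130 out in -y. Column and black camera with a white ring light, within 32 of x = 0, from y = 20 to 200, up to 245 high, looking down at the stage at 30 degrees. Focus lever on the column's -x side.
- lever_handle: Red handle of the focus lever, a round bar 16 in diameter, 42 long along the stand's x, sticking out of the lever towards the robot. Origin: its middle; the lever's flat bar begins 21 from there in +x, all other sides are free. It moves on a circle of 100 radius about the axis through lever_pivot, in the stand's y-z plane; parked, it is 226 above the bench. It can be pinched from above.
- lever_pivot (a point): Pivot of the focus lever, on the stand: 144 above the bench; its axis is the stand's x. Felt at the handle: a spring pulls it back with 3 N parked and 4.5 N at the third click; each tooth adds 1.5 to 2.5 N before its crest and gives that back, as a drop, just after. The clicks do not keep the lever: let go anywhere it runs back to parked.
- focus_lever (a joint): Angle of the focus lever, rad. 0 = parked by its spring, leaning 0.62 back from upright, handle towards the stand's +y; grows as the handle goes up and over forward, towards the sample (-y). Range 0 to 1.32. A pawl clicks over a tooth every 0.26: click n passes its crest at 0.26 (n - 0.45) and is settled at 0.26 n, so the third click sits at 0.78.
- bottle_a: Bystander: clear bottle with a blue cap, 72 in diameter, 150 high, at the back. Origin: centre of the underside.
- bottle_b: Bystander: as bottle_a.
- bottle_c: Bystander: as bottle_a.
- jar: Bystander: white jar with a yellow lid, 64 in diameter, 70 high, on the left. Origin: centre of the underside.
- beaker: Bystander: clear beaker 68 in diameter, 90 high, on the left. Origin: centre of the underside.
- lens_cap: Bystander: black lens cap, a disc 44 in diameter, 9 high, near the robot's base. Origin: centre of the underside.
- screwdriver: Bystander: screwdriver lying flat, to the right of the stand and behind. Origin: underside.
- offcut: Bystander: spare pale blue acrylic piece 90 by 60 by 10, lying on the right. Origin: centre of the underside.
Not all that is in view belongs to the job. There is more than one size of the scale_bar; the one meant has the size given above.

How it is judged (in metres and radians):
On the way, in this order (a step that is already met when the one before it is completed fails the run):
1. the scale lies flat on the stage, flush along the sample's lens-side edge and centred on it, let go and at rest (y of scale_bar in the frame of specimen between 0.0545 and 0.0595 m and x of scale_bar in the frame of specimen between -0.02 and 0.02 m and z of scale_bar in the frame of specimen between -0.003 and 0.003 m and angle between scale_bar's own z axis and vertical below 0.05 rad and angle between the x axis of scale_bar and the x axis of specimen, either way round below 0.03 rad and contact force between the fingers and scale_bar below 0.1 N and linear speed of scale_bar below 0.02 m/s), for 0.2 s.
2. the focus lever is held by its handle at the third click (value of joint focus_lever between 0.69 and 0.89 rad and contact force between the fingers and lever_handle above 0.5 N), for 0.3 s.
At the end, for the whole second after the job is handed in: Scale flat on the stage along the sample's lens-side edge: gap under 2 mm, parallel within 0.03 rad, centred within 20 mm, untouched by the fingers; the fingers hold the lever handle (over 0.5 N), the lever still, over the third click and short of the fourth (0.69 to 0.89 rad) (all of step 1 and all of step 2 and velocity of joint focus_lever between -0.1 and 0.1 rad/s); the arm keeps its last pose, push and grip.
It fails at once if the focus lever is drawn over a fourth click (value of joint focus_lever above 0.96 rad).
It fails at once if a bystander is knocked, moved more than 25 mm (distance of any of bottle_a, bottle_b, bottle_c, jar, beaker, lens_cap, screwdriver, offcut from where it was at the start of the episode above 0.025 m).
It also fails if it takes over 70 s, if anything falls off the work surface, if the arm or the gripper's body presses on something with over 40 N, if the wrist force passes 120 N, or if a joint passes its speed limit or range.

ROBOT

A 6-joint arm with a two-finger parallel gripper is mounted at the origin on the work surface. World frame = base frame: x ahead of the robot, y to its left, z up, the work surface at z = 0. Lengths are in mm, angles in rad, forces in N, time in s.
With the tool pointing down it reaches from about 325 to 775 mm from the base axis. Payload 5.5 kg.
Tool frame: the origin (TCP) lies at the very end of the fingers, on their centre line; the grasp point (between the pads) lies behind it (r.hold_point_z is the z of the grasp point in the tool frame, in mm); z points along the fingers, y is the line along which they close (so a half turn about z gives the same grasp; the last joint's range is limited). The gripper opens to 85 mm and grips with 20 to 120 N. Pads are 22 mm wide; open, the fingers measure 114 mm over their backs; the gripper's body (76 mm by 85 mm) begins 54 mm behind the grasp point. The pads swing forward as they close: fully open they stand 13 mm farther back than shut.
Start: joints at [1.046, 0.091, 1.231, -0, 1.82, -0.057], TCP at [270.561, 535.55, 231.275] pointing down, gripper open.
Joint ranges: [-2.87, 2.87], [-0.86, 2.18], [0.17, 2.46], [-1.51, 4.65], [0.06, 2.69], [-2.65, 2.65]. Speed limits (rad/s): [2.57, 2.57, 3.01, 3.14, 3.14, 3.14].

INTERFACE

Orientations are given as a unit quaternion [w, x, y, z].
In Python, from workcell import r, effector, ik, get_obs, vision, job, finder gives the robot as it stands. Calls block until the motion is done:
- r.move_pose(position, orientation): joint-space move of the TCP to a pose.
- r.servo_line(position, attitude=None, feed=150, f_stop=None): straight line of the TCP; attitude=None keeps the orientation; feed is the mean speed in mm/s. With f_stop (N) it stops when the force on the tool has changed by that much, and returns True; else False.
- r.move_j(angles): joint-space move.
- effector.gripper_to(opening): opening from 0.0 (shut) to 1.0 (fully open); the grip force is fixed at half the most; returns when the fingers have stopped.
- r.hold(seconds).
- ik(position, orientation): joint angles nearest the present ones, or None.
- get_obs(): the state.
- vision.get_image(name): name is "scene" or "top"; returns the picture (384x512x3 uint8, red, green, blue); there is no depth.
- vision.camera_params(name): a dict with "mtx" (3x3 intrinsics, pixels), "extrinsics" (4x4, takes a point from world to camera coordinates). Camera axes: x right, y down, z forward; pixel columns grow to the right and rows downward; lengths in mm; the calibration is good to about 2 mm. A picture is of the moment at which its call begins. camera_params takes no time and is no camera call.
A pose or a line that the arm cannot do raises r.MotionError and nothing moves.
- job.job_done(): hands the job in; it is judged then, once.
Trained networks look in the newest picture that a camera, given by its name, has taken for a name from the list of things; names that differ only in an ending like _2 or _b are one class to them, and where a whole thing is asked for, a point or a joint stands for the part that bears it (a point fixed in the world has none). Each returns a list of dicts, best first, with "conf" (0 to 1); they miss things now and then, are a little off and sometimes report something else, mostly with a low value. They report only what shows in the picture. A call takes as long as a camera call. They do not tell look-alikes from the thing itself.
- finder.find_in(camera, label): "bbox" ([left, top, right, bottom] in pixels, round what is visible of it).
- finder.tip_of(camera, label): "at" ([column, row] in pixels: a listed point, or the origin of a listed thing).
The state is a dict: "clock": time; "joint_positions": joint angles; "dq": joint speeds; "tau": joint torques, N m; "tool_pos": TCP position; "ee_rot": TCP orientation; "force": force on the tool from outside, world axes, zero at the start; "ft_torque": the same for the moment, N m; "grip_width": opening from 0.0 (shut) to 1.0 (fully open); "grip_force": force on a finger pad.
Only numpy, scipy, OpenCV 4.12 (cv2) and the standard library are available. Lean on these libraries where they do the work, as an engineer would, in place of code of your own. Each camera call takes 0.05 s, during which the arm holds its last target. There are 200 camera calls.

## Working session

There is one attempt and no reset: what is moved stays moved. The work goes in short steps, each a Python script; the robot and the scene stay as the last script left them, time stands still between calls to the robot, and variables do not carry over. Pictures are saved under pics/ and viewed, at most 10 in all, crops included, and the job is handed in when it is done.

```bash
mkdir -p pics; ls; cat > h.py <<'E'
import numpy as np, cv2
from workcell import r, effector, ik, get_obs, vision, job, finder
def cam(n):
    c=vision.camera_params(n); return np.array(c["mtx"]),np.array(c["extrinsics"])
def px2w(n,uv,z):
    K,E=cam(n); R,t=E[:3,:3],E[:3,3]
    d=R.T@np.linalg.inv(K)@np.array([uv[0],uv[1],1.]); o=-R.T@t
    return o+d*(z-o[2])/d[2]
def w2px(n,p):
    K,E=cam(n); q=K@(E[:3,:3]@np.array(p,float)+E[:3,3]); return q[:2]/q[2]
def snap(n,f=None,crop=None,s=1):
    im=vision.get_image(n)
    if f:
        o=im if crop is None else im[crop[1]:crop[3],crop[0]:crop[2]]
        o=cv2.resize(o,None,fx=s,fy=s,interpolation=cv2.INTER_CUBIC)
        cv2.imwrite("pics/"+f,o[:,:,::-1])
    return im
def down(yaw): # tool z down; tool y axis at angle yaw from world... x axis at angle yaw
    return [0,np.cos(yaw/2),np.sin(yaw/2),0] and np.array([0,np.cos(yaw/2),np.sin(yaw/2),0])
E
python3 - <<'E'
from h import *
for n in ("scene","top"):
    snap(n,n+"0.png",s=1.5)
    K,E=cam(n); print(n,K[0,0],-E[:3,:3].T@E[:3,3])
    for l in ["scale_bar","specimen","rig","lever_handle","lever_pivot","lens_cap","offcut","screwdriver"]:
        print(l,[(np.round(d["at"]),round(d["conf"],2)) for d in finder.tip_of(n,l)][:3],[(np.round(d["bbox"]),round(d["conf"],2)) for d in finder.find_in(n,l)][:3])
o=get_obs(); print(o["tool_pos"],o["ee_rot"],r.hold_point_z,o["clock"])
E
```

```text
pics
scene 376.1897187307955 [1432.94855216  386.53063689 1122.47591321]
scale_bar [(array([207., 164.]), 0.58), (array([182., 159.]), 0.56), (array([228., 175.]), 0.48)] [(array([224., 171., 234., 187.]), 0.53), (array([221., 184., 366., 267.]), 0.5), (array([199., 157., 217., 174.]), 0.46)]
specimen [(array([244., 204.]), 0.64)] [(array([229., 185., 263., 222.]), 0.76)]
rig [(array([287., 232.]), 0.86)] [(array([221., 186., 367., 265.]), 0.87)]
lever_handle [(array([366., 186.]), 0.38), (array([209., 168.]), 0.19)] []
lever_pivot [(array([337., 201.]), 0.86)] [(array([222., 183., 367., 264.]), 0.75)]
lens_cap [(array([254., 163.]), 0.49)] []
offcut [(array([153., 169.]), 0.57)] [(array([148., 163., 161., 181.]), 0.57)]
screwdriver [(array([163., 206.]), 0.64)] [(array([143., 197., 169., 217.]), 0.52), (array([257., 245., 282., 280.]), 0.48)]
top 439.36378425917474 [ 287.59934174  -23.17917514 1456.20167094]
scale_bar [(array([346., 249.]), 0.63), (array([309., 243.]), 0.62), (array([376., 250.]), 0.59)] [(array([368., 236., 395., 265.]), 0.64), (array([341., 227., 353., 276.]), 0.5
[... 283 characters left out ...]
, (array([357., 176.]), 0.32)] [(array([344., 226., 351., 273.]), 0.74), (array([127., 204., 137., 218.]), 0.42)]
lever_pivot [(array([159., 210.]), 0.82), (array([359., 174.]), 0.47)] [(array([129., 170., 287., 233.]), 0.83)]
lens_cap [(array([297., 273.]), 0.57), (array([214., 138.]), 0.36)] [(array([290., 269., 307., 285.]), 0.52)]
offcut [(array([406., 214.]), 0.57), (array([274., 139.]), 0.53)] [(array([393., 202., 422., 226.]), 0.58)]
screwdriver [(array([359., 177.]), 0.53)] [(array([359., 146., 370., 176.]), 0.61), (array([234., 120., 253., 152.]), 0.56)]
[270.5562608  535.5582506  231.27291061] [-1.25902001e-05  2.31763880e-01  9.72772072e-01  5.59958631e-06] -18.700000000000003 1.7
```

View pics/top0.png

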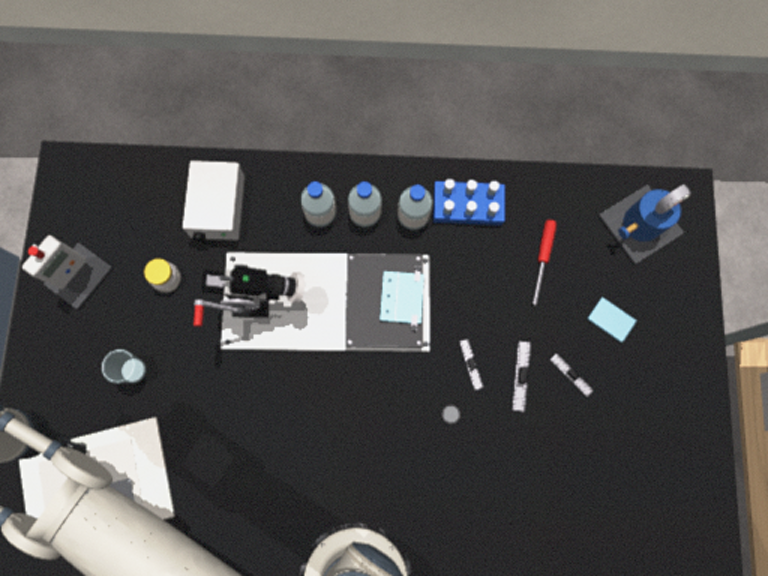

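View pics/scene0.png

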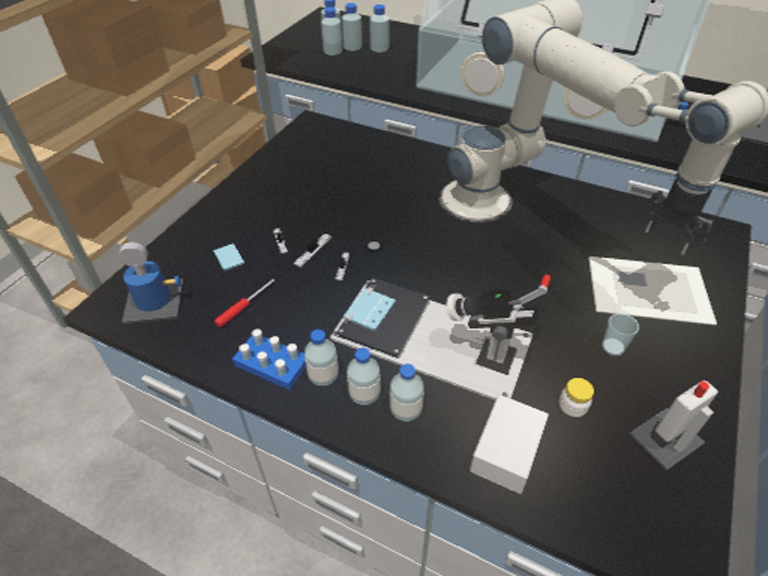

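The top view shows three scales; the middle one (~(347,251), ~45 px, so about 150 mm) is the one meant, and its neighbours are shorter. The plate is at ~(268,198) with its lens edge to the left (+y). The red handle is at ~(132,209). Next I measure precisely.

```bash
python3 - <<'E'
from h import *
im=snap("top"); hsv=cv2.cvtColor(im,cv2.COLOR_RGB2HSV)
def rect(mask,z,box,n="top"):
    m=np.zeros(mask.shape,np.uint8); x0,y0,x1,y1=box; m[y0:y1,x0:x1]=mask[y0:y1,x0:x1]
    c=max(cv2.findContours(m,cv2.RETR_EXTERNAL,cv2.CHAIN_APPROX_NONE)[0],key=cv2.contourArea)
    P=np.array([px2w(n,p,z)[:2] for p in c[:,0,:]],np.float32)
    return cv2.minAreaRect(P),P
scale=(hsv[...,2]>90).astype(np.uint8)
sc=cv2.morphologyEx(scale,cv2.MORPH_CLOSE,np.ones((9,5),np.uint8))
rr,P=rect(sc,6,(338,222,358,280)); print("scale",rr)
for b in [(304,222,324,262),(364,232,398,268)]: print("decoy",rect(cv2.morphologyEx(scale,cv2.MORPH_CLOSE,np.ones((9,9),np.uint8)),6,b)[0])
blue=((hsv[...,0]>85)&(hsv[...,0]<110)&(hsv[...,1]>40)&(hsv[...,2]>120)).astype(np.uint8)
rr,P=rect(blue,42,(245,170,290,225)); print("plate",rr)
# left edge fit per row
pts=[]
for y in range(184,212):
    xs=np.where(blue[y,245:290])[0]
    if len(xs)>15: pts.append(px2w("top",(245+xs[0]-.5,y),42)[:2])
pts=np.array(pts); l=cv2.fitLine(pts.astype(np.float32),cv2.DIST_HUBER,0,.01,.01).ravel(); print("edge",l,pts[[0,-1]])
for n,at in (("scale",(346,249)),):print(n,px2w("top",at,0))
print("plate net",px2w("top",(269,195),32),"rig",px2w("top",(219,201),0),"pivot",px2w("top",(159,210),144))
# rig base rect
w=((hsv[...,2]>130)).astype(np.uint8)
hs,vs,v=cv2.split(hsv)
red=(((hs<8)|(hs>172))&(vs>150)&(v>90)).astype(np.uint8)
rr,P=rect(red,230,(120,195,145,225)); print("handle",rr,P.min(0),P.max(0))
ims=snap("scene"); h2=cv2.cvtColor(ims,cv2.COLOR_RGB2HSV); a,b,c=cv2.split(h2)
red2=(((a<8)|(a>172))&(b>150)&(c>90)).astype(np.uint8)
def cen(m,box):
    x0,y0,x1,y1=box; yy,xx=np.where(m[y0:y1,x0:x1]); return np.array([xx.mean()+x0,yy.mean()+y0])
u1=cen(red,(120,195,145,225));u2=cen(red2,(355,178,372,200)); print(u1,u2)
# triangulate
Ps=[cam(n)[0]@cam(n)[1][:3] for n in("top","scene")]
X=cv2.triangulatePoints(Ps[0],Ps[1],u1,u2).ravel(); X=X[:3]/X[3]; print("handle tri",X,px2w("top",u1,228),px2w("scene",u2,228))
t=[finder.tip_of(n,"lever_pivot")[0]["at"] for n in("top","scene")]
X=cv2.triangulatePoints(Ps[0],Ps[1],np.array(t[0],float),np.array(t[1],float)).ravel(); print("pivot tri",X[:3]/X[3])
crop=np.hstack([cv2.resize(im[165:240,120:295],None,fx=4.4,fy=4.4,interpolation=cv2.INTER_CUBIC)])
cv2.imwrite("pics/rig.png",crop[:,:,::-1])
E
```

```text
scale ((437.62701416015625, -341.9391174316406), (28.4313907623291, 153.84425354003906), 84.38206481933594)
decoy ((458.08197021484375, -230.63180541992188), (112.76732635498047, 22.107528686523438), 18.270404815673828)
decoy ((444.9705810546875, -450.7115783691406), (112.38032531738281, 19.32406997680664), 45.65314865112305)
plate ((572.7562255859375, -30.359111785888672), (80.30941009521484, 28.10541534423828), 19.617834091186523)Traceback (most recent call last):
  File "<stdin>", line 19, in <module>
cv2.error: OpenCV(4.12.0) /io/opencv/modules/imgproc/src/linefit.cpp:618: error: (-215:Assertion failed) npoints2 >= 0 || npoints3 >= 0 in function 'fitLine'
```

```bash
python3 - <<'E'
from h import *
im=snap("top"); hsv=cv2.cvtColor(im,cv2.COLOR_RGB2HSV)
print(im[195,262:272:3].tolist(), im[195,242:262].tolist())
def pts(mask,z,box):
    x0,y0,x1,y1=box; yy,xx=np.where(mask[y0:y1,x0:x1]); return np.array([px2w("top",(a+x0,b+y0),z)[:2] for a,b in zip(xx,yy)],np.float32)
sc=cv2.morphologyEx((hsv[...,2]>90).astype(np.uint8),cv2.MORPH_CLOSE,np.ones((9,5),np.uint8))
P=pts(sc,6,(338,222,358,280)); m,e=cv2.PCACompute(P,None); print("scale pca",m,np.degrees(np.arctan2(e[0,1],e[0,0])))
# plate: brightness of G/B vs dark stage; subpixel left edge by row
g=im[...,1].astype(float); L=[];Rr=[]
for y in range(184,212):
    row=g[y,244:292]; t=110
    xs=np.where(row>t)[0]
    k=xs[0]; x=244+k-1+(t-row[k-1])/(row[k]-row[k-1]); L.append(px2w("top",(x,y),42)[:2])
L=np.array(L,np.float32); l=cv2.fitLine(L,cv2.DIST_HUBER,0,.01,.01).ravel(); print("edge",l,"slope deg",np.degrees(np.arctan2(l[1],l[0])),L[::9])
# plate x extent along columns
T=[];B=[]
for x in range(256,274,2):
    col=g[172:226,x]; xs=np.where(col>110)[0]; T.append(px2w("top",(x,172+xs[0]-.5),42)[0]); B.append(px2w("top",(x,172+xs[-1]+.5),42)[0])
print("x ext",np.round(T),np.round(B))
print("scale net",px2w("top",(346,249),0),"plate net",px2w("top",(269,195),32),"rig",px2w("top",(219,201),0),"pivot",px2w("top",(159,210),144))
hs,s,v=cv2.split(hsv); red=(((hs<8)|(hs>172))&(s>150)&(v>90))
P=pts(red,230,(120,195,145,225)); print("handle",P.min(0),P.max(0),P.mean(0))
ims=snap("scene"); a,b,c=cv2.split(cv2.cvtColor(ims,cv2.COLOR_RGB2HSV)); red2=(((a<8)|(a>172))&(b>150)&(c>90))
def cen(m,box):
    x0,y0,x1,y1=box; yy,xx=np.where(m[y0:y1,x0:x1]); return np.array([xx.mean()+x0,yy.mean()+y0])
u1=cen(red,(120,195,145,225));u2=cen(red2,(355,178,372,200)); print(u1,u2)
Ps=[cam(n)[0]@cam(n)[1][:3] for n in("top","scene")]
def tri(a,b):
    X=cv2.triangulatePoints(Ps[0],Ps[1],np.array(a,float),np.array(b,float)).ravel(); return X[:3]/X[3]
print("handle tri",tri(u1,u2),px2w("top",u1,228),px2w("scene",u2,228))
for l in("lever_pivot","specimen","rig"):
    t=[finder.tip_of(n,l) for n in("top","scene")]
    if all(t): print(l,tri(t[0][0]["at"],t[1][0]["at"]))
crop=cv2.resize(im[165:240,120:295],None,fx=4.4,fy=4.4,interpolation=cv2.INTER_CUBIC)
cv2.imwrite("pics/rig.png",crop[:,:,::-1])
E
```

```text
[[212, 238, 241], [216, 238, 241], [213, 238, 241], [211, 237, 240]] [[101, 99, 100], [97, 94, 96], [101, 100, 100], [101, 96, 97], [99, 96, 99], [101, 98, 98], [103, 100, 98], [102, 101, 99], [101, 99, 99], [98, 96, 99], [98, 94, 96], [97, 96, 97], [129, 150, 156], [199, 233, 237], [215, 240, 243], [214, 239, 242], [211, 238, 241], [208, 237, 240], [214, 239, 241], [214, 238, 241]]
scale pca [[ 436.4831  -340.99875]] -5.4717364
edge [ 9.994254e-01 -3.389441e-02  5.834116e+02 -2.448713e+01] slope deg -1.9423785 [[638.955    -25.852438]
 [608.3015   -25.322826]
 [577.8906   -23.813002]
 [547.7997   -23.135643]]
x ext [655. 655. 655. 652. 652. 653. 653. 653. 654.] [540. 540. 537. 538. 538. 538. 539. 539. 536.]
scale net [ 441.99260296 -338.83385856    0.        ] plate net [606.0773792  -77.17166443  32.        ] rig [584.87413528  89.92697582   0.        ] pivot [519.50509903 258.87106704 144.        ]
handle [480.74573 308.59702] [518.5433 325.8858] [500.47467 316.9899 ]
[131.91358025 210.14814815] [363.48717949 186.56410256]
handle tri [500.64696364 317.58834819 228.59505414] [500.799973   317.54476837 228.        ] [499.88536989 317.80287786 228.        ]
lever_pivot [506.24798222 274.4358042  214.99559565]
specimen [593.14474235 -75.70782045  36.88916425]
rig [585.72559241  93.60006243 -15.72741334]
```

View pics/rig.png

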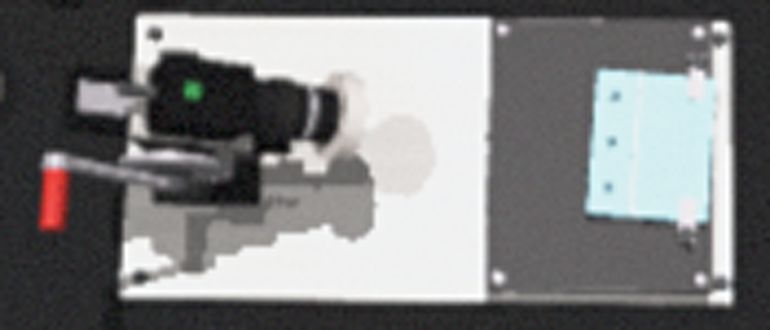

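```bash
python3 - <<'E'
from h import *
im=snap("top"); g=im[...,1].astype(float)
def edge(rows,c0,c1,t,z,up=True,vert=False):
    L=[]
    for y in rows:
        row=g[c0:c1,y] if vert else g[y,c0:c1]
        k=[i for i in range(1,len(row)) if (row[i-1]<t<=row[i] if up else row[i-1]>=t>row[i])]
        if not k: continue
        k=k[0]; x=c0+k-1+(t-row[k-1])/(row[k]-row[k-1])
        L.append(px2w("top",(y,x) if vert else (x,y),z)[:2])
    L=np.array(L,np.float32); l=cv2.fitLine(L,cv2.DIST_HUBER,0,.01,.01).ravel()
    res=(L-l[2:])@np.array([-l[1],l[0]]); a=np.degrees(np.arctan(l[1]/l[0])) if not vert else -np.degrees(np.arctan(l[0]/l[1]))
    print(len(L),"dir deg",round(a,2),"pt",l[2:],"rms",res.std().round(2)); return l
print("plate +y edge (z42)");e=edge(range(184,212),246,270,170,42)
print("plate far/near x"); edge(range(258,274),172,190,170,42,True,True); edge(range(258,274),205,224,170,42,False,True)
print("stage left (z32)"); edge(range(172,230),218,245,165,32,False)
print("base far, near (z12)"); edge(range(155,228),160,175,150,12,True,True); edge(range(205,228),225,240,150,12,False,True)
print("scale sides z6"); edge(range(231,243),334,348,90,6); edge(range(256,270),334,348,90,6)
a=w2px("top",(500,0,0));b=w2px("top",(600,0,0));print("x axis in image",b-a)
E
```

```text
plate +y edge (z42)
28 dir deg -1.45 pt [579.78394  -27.058784] rms 0.45
plate far/near x
16 dir deg -2.4 pt [651.32574  -58.538567] rms 0.35
16 dir deg -1.88 pt [539.93134 -67.55312] rms 5.28
stage left (z32)
58 dir deg 1.8 pt [582.0822    49.419624] rms 0.52
base far, near (z12)
73 dir deg 2.35 pt [692.60425 170.78381] rms 0.56
23 dir deg 2.08 pt [473.5296  99.6618] rms 0.09
scale sides z6
12 dir deg -3.8 pt [ 483.0436 -331.3734] rms 0.38
14 dir deg -6.23 pt [ 400.01935 -323.78296] rms 0.51
x axis in image [  1.38304956 -29.2545765 ]
```

```bash
cat >> h.py <<'E'
def best(p,yaw):
    q0=np.array(get_obs()["joint_positions"]);c=[]
    for y in (yaw,yaw+np.pi,yaw-np.pi):
        s=ik(list(p),list(down(y)))
        if s is not None: c.append((abs(s[5]),y,s))
    c.sort(key=lambda t:t[0]); return c[0] if c else None
def st():
    o=get_obs(); return np.round(o["clock"],1),np.round(o["tool_pos"],1),"F",np.round(o["force"],1),"w",round(o["grip_width"],3),"g",np.round(o["grip_force"],1)
E
python3 - <<'E'
from h import *
S=np.array([437,-341]); yw=np.radians(-5.4)
for nm,p,y in (("pick",(437,-341,17),yw),("hi",(437,-341,330),yw),("place",(597,-12,46),np.radians(-2)),("placehi",(597,-5,330),np.radians(-2)),("handle",(500,317,218),np.radians(2.1)),("handlehi",(500,317,380),np.radians(2.1))):
    b=best(p,y); print(nm,None if b is None else (round(np.degrees(b[1])),np.round(b[2],2)))
p=get_obs()["tool_pos"]; r.servo_line([p[0],p[1],380],feed=250)
y=best((437,-341,150),yw)[1]
r.move_pose([437,-341,330],list(down(y)))
effector.gripper_to(0.7)
r.servo_line([437,-341,60],feed=250)
print(st()); snap("top"); snap("scene","pick.png",crop=(150,110,280,210),s=6)
E
```

```text
pick (-5, array([-0.72,  0.04,  1.67, -0.  ,  1.43,  0.94]))
hi (-5, array([-0.72,  0.01,  1.14, -0.  ,  1.99,  0.94]))
place (-2, array([-0.08,  0.13,  1.52, -0.  ,  1.49,  1.53]))
placehi (-2, array([-0.07,  0.13,  1.01, -0.  ,  2.  ,  1.54]))
handle (182, array([ 0.51,  0.07,  1.28, -0.  ,  1.8 , -1.1 ]))
handlehi (182, array([ 0.51,  0.16,  0.89, -0.  ,  2.09, -1.1 ]))
(np.float64(7.7), array([ 437.8, -341.7,   61.9]), 'F', array([-0.7,  0.3,  0.1]), 'w', 0.698, 'g', np.float64(0.0))
```

View pics/pick.png

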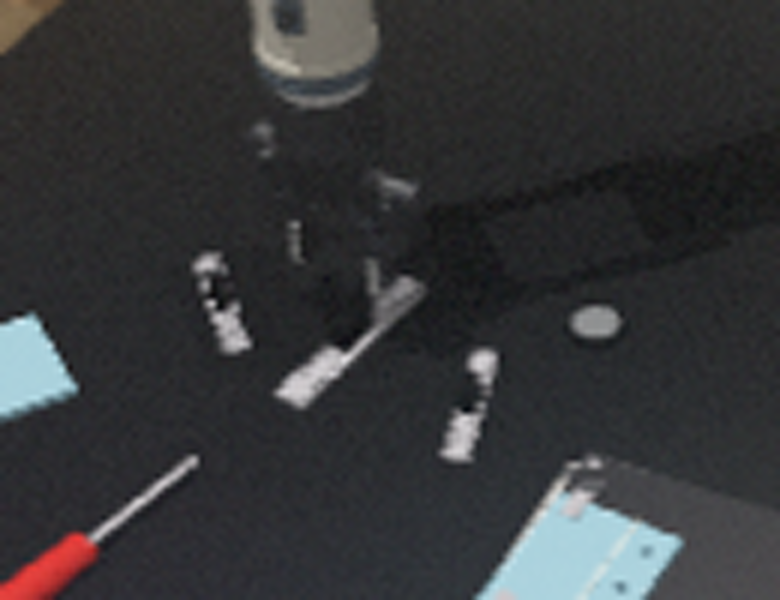

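The open fingers straddle the black grip block of the middle (long) scale. I grasp it and carry it to the stage.

```bash
python3 - <<'E'
from h import *
r.servo_line([437,-341,14],feed=100); print(st())
effector.gripper_to(0.0); print(st())
r.servo_line([437,-341,120],feed=200); print(st())
r.servo_line([437,-341,300],feed=300)
y=np.radians(-2.0)
r.move_pose([598,3,250],list(down(y)))
r.servo_line([598,3,80],feed=200); r.hold(.3); print(st())
snap("top","carry_t.png",crop=(215,160,345,240),s=5); snap("scene","carry_s.png",crop=(200,150,300,230),s=6)
E
```

```text
(np.float64(8.4), array([ 437. , -341. ,   14.1]), 'F', array([-0.1, -0.6,  1. ]), 'w', 0.703, 'g', np.float64(0.0))
(np.float64(8.9), array([ 437.4, -341.4,   14.9]), 'F', array([-0.2, -0.6,  3.6]), 'w', 0.169, 'g', np.float64(60.2))
(np.float64(9.5), array([ 436.4, -340.5,  118.1]), 'F', array([-0.4,  1. , -3.3]), 'w', 0.173, 'g', np.float64(59.4))
(np.float64(13.0), array([598.4,   3. ,  81. ]), 'F', array([ 0. ,  0. , -2.1]), 'w', 0.169, 'g', np.float64(59.4))
```

View pics/carry_s.png

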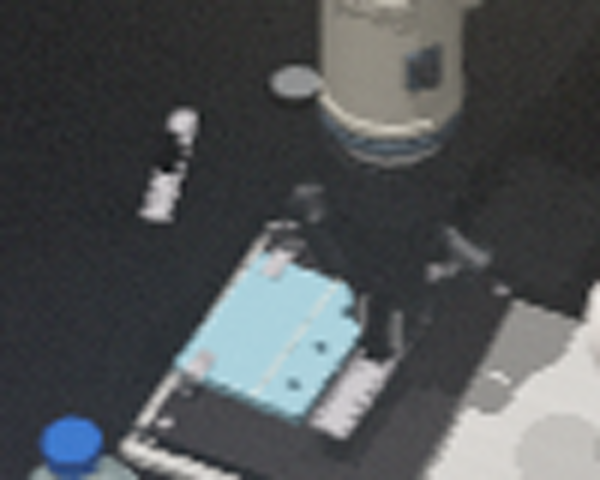

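```bash
python3 - <<'E'
from h import *
p=get_obs()["tool_pos"]
print(r.servo_line([598,3,50],feed=60), st())
print(r.servo_line([598,3,40],feed=10,f_stop=4), st())
z=get_obs()["tool_pos"][2]
r.servo_line([598,3,z+0.4],feed=10); print(st())
u=np.array([0.035,0.9994])
b=np.array([598,3])-u*26
print(r.servo_line([b[0],b[1],z+0.4],feed=15,f_stop=8), st())
r.hold(.3); print(st(), get_obs()["ft_torque"])
snap("top","slid.png",crop=(235,160,315,230),s=7)
E
```

```text
False (np.float64(13.8), array([598. ,   3. ,  49.9]), 'F', array([ 0.2, -0.9, -1.9]), 'w', 0.168, 'g', np.float64(59.4))
True (np.float64(14.3), array([598.2,   3. ,  46.9]), 'F', array([ 1.4, -0.7,  5.2]), 'w', 0.17, 'g', np.float64(60.3))
(np.float64(14.7), array([597.9,   3. ,  46.9]), 'F', array([ 0.5, -0.1,  0.7]), 'w', 0.166, 'g', np.float64(59.8))
True (np.float64(15.9), array([597.2, -15.7,  46.9]), 'F', array([0.6, 1.1, 4. ]), 'w', 0.176, 'g', np.float64(60.1))
(np.float64(16.2), array([597.2, -15.8,  46.9]), 'F', array([0. , 0.1, 6.3]), 'w', 0.169, 'g', np.float64(60.5)) [ 0.04782926 -0.14864423 -0.02271286]
```

```bash
python3 - <<'E'
from h import *
p=get_obs()["tool_pos"]
print(r.servo_line([p[0]-.1,p[1]-4,p[2]],feed=6,f_stop=10), st())
r.hold(.2); print(st(), get_obs()["ft_torque"])
snap("top","slid.png",crop=(235,160,315,230),s=7)
E
```

```text
True (np.float64(16.8), array([597.2, -15.8,  46.9]), 'F', array([-0.2,  0.2,  2.9]), 'w', 0.169, 'g', np.float64(60.2))
(np.float64(17.0), array([597.2, -15.8,  46.9]), 'F', array([-0.7,  0.3,  3. ]), 'w', 0.169, 'g', np.float64(60.2)) [-0.11331842 -0.10933419 -0.09829271]
```

View pics/slid.png

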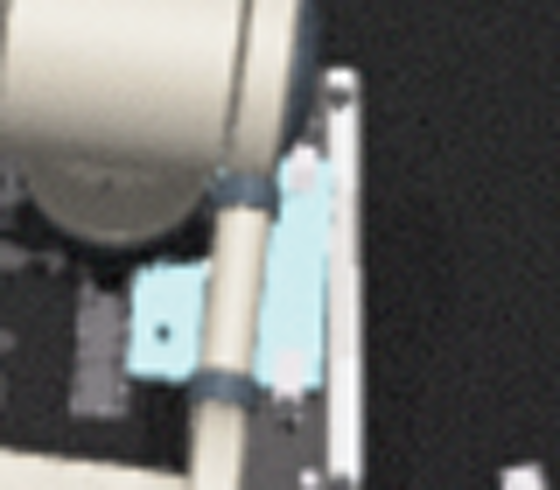

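The scale (left edge about col 75, right edge about col 128 in the crop) sits against the plate's lens edge and parallel to it, and the contact stop repeated at the same y. I release it and check.

```bash
python3 - <<'E'
from h import *
effector.gripper_to(0.45); r.hold(.2); print(st())
p=get_obs()["tool_pos"]
r.servo_line([p[0],p[1],90],feed=60); r.servo_line([p[0],p[1],340],feed=300)
r.move_pose([480,300,400],list(down(np.radians(182.1))))
print(st())
im=snap("top","placed.png",crop=(235,165,315,235),s=8); g=im[...,1].astype(float)
# edge angle of scale's left side and plate
def fit(rows,c0,c1,t,z):
    L=[]
    for y in rows:
        row=g[y,c0:c1]; k=[i for i in range(1,len(row)) if row[i-1]<t<=row[i]]
        if k: k=k[0]; L.append(px2w("top",(c0+k-1+(t-row[k-1])/(row[k]-row[k-1]),y),z)[:2])
    L=np.array(L,np.float32); l=cv2.fitLine(L,cv2.DIST_HUBER,0,.01,.01).ravel(); print(len(L),np.degrees(np.arctan(l[1]/l[0])),l[2:])
print(im[210,238:262,0].tolist(),im[187,238:262,0].tolist())
fit(range(178,220),238,256,135,38); fit(range(184,212),246,270,195,42)
E
```

```text
(np.float64(17.6), array([597.2, -15.5,  46.8]), 'F', array([ 0.5, -0.3, -0.5]), 'w', 0.449, 'g', np.float64(0.0))
(np.float64(21.7), array([480.2, 299.8, 399.7]), 'F', array([ 0.1, -0. ,  0. ]), 'w', 0.451, 'g', np.float64(0.0))
[100, 101, 100, 104, 98, 99, 96, 130, 222, 232, 234, 235, 233, 221, 217, 188, 204, 210, 209, 208, 210, 209, 210, 210] [98, 100, 99, 101, 99, 99, 97, 96, 99, 125, 178, 219, 236, 239, 237, 227, 206, 176, 198, 208, 181, 143, 150, 195]
42 -1.7387741 [587.69183    -1.6772548]
27 9.378812 [599.0462   -13.027363]
```

View pics/placed.png

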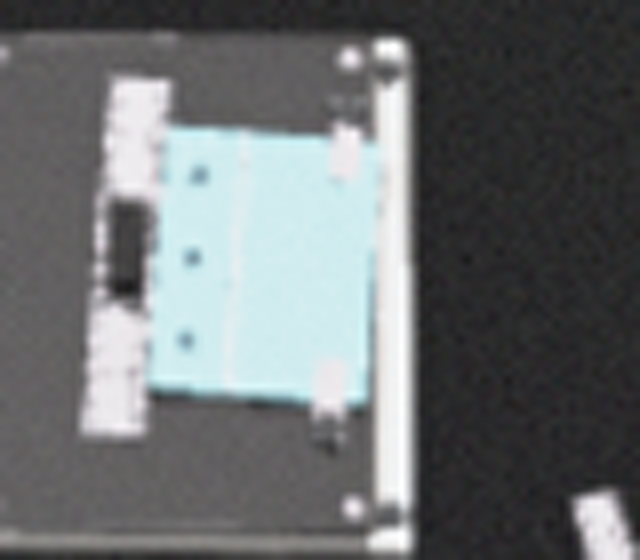

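The scale is flush, parallel and centred (cols 80–170 next to plate edge 150–165, no dark gap). Now the lever.

```bash
cat > lev.py <<'E'
from h import *
from scipy.spatial.transform import Rotation as Ro
phi=np.radians(2.1); X=np.array([np.cos(phi),np.sin(phi),0]); Y=np.array([-np.sin(phi),np.cos(phi),0]); Z=np.array([0,0,1.])
H0=np.array([500.6,317.6,225.4]); PIV=H0-58.1*Y-81.4*Z
def pose(th,lift=0,tilt=None):
    t=0.35*(1-2*th/0.78) if tilt is None else tilt
    up=np.cos(t)*Z+np.sin(t)*Y; a=0.62-th
    h=PIV+100*(np.sin(a)*Y+np.cos(a)*Z)-3*X
    p=h+up*(lift-17)
    ty=-(np.cos(t)*Y-np.sin(t)*Z); tz=-up; tx=np.cross(ty,tz)
    q=Ro.from_matrix(np.c_[tx,ty,tz]).as_quat()
    return list(p),list(q[[3,0,1,2]])
E
python3 - <<'E'
from lev import *
for th,l in ((0,110),(0,0),(.4,0),(.79,0)):
    p,q=pose(th,l); s=ik(p,q); print(th,l,np.round(p),None if s is None else np.round(s,2))
r.move_pose(*pose(0,110)); p,q=pose(0,35); r.servo_line(p,q,feed=120); r.hold(.2); print(st())
a=snap("top")[185:240,105:165]; b=snap("scene")[150:230,320:400]
o=np.hstack([cv2.resize(a,(400,367),interpolation=2),cv2.resize(b,(367,367),interpolation=2)]); cv2.imwrite("pics/lev.png",o[:,:,::-1])
E
```

```text
0 110 [496. 349. 313.] [ 0.71  0.34  0.84 -0.33  2.16  2.09]
0 0 [498. 312. 209.] [ 0.66  0.23  1.15 -0.3   1.95  2.11]
0.4 0 [499. 281. 225.] [0.45 0.01 1.32 0.01 1.8  1.99]
0.79 0 [500. 248. 227.] [ 0.18 -0.13  1.49  0.36  1.71  1.78]
(np.float64(25.4), array([497.6, 324.1, 243.3]), 'F', array([ 0. , -0.3,  0.4]), 'w', 0.453, 'g', np.float64(0.0))
```

View pics/lev.png

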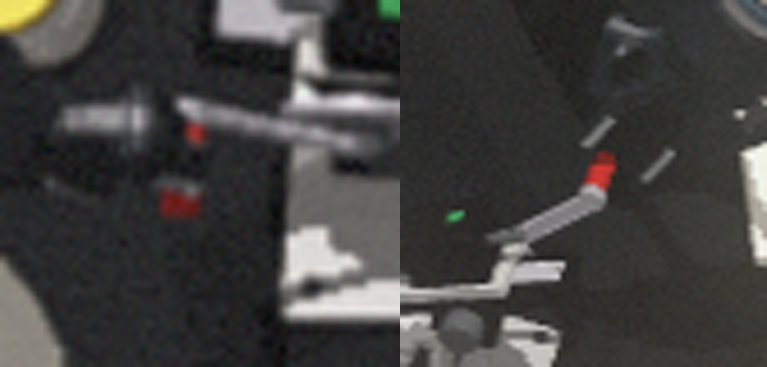

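The fingertips straddle the red handle (scene crop, around (598,172), tips at (598,130) and (658,165)). I descend, grip and draw.

```bash
python3 - <<'E'
from lev import *
p,q=pose(0,0); print(r.servo_line(p,q,feed=60,f_stop=15),st())
effector.gripper_to(0.0); print(st())
for th in np.arange(0.08,0.801,0.08):
    p,q=pose(min(th,.79)); r.servo_line(p,q,feed=30)
    o=get_obs(); t=np.array(o["tool_pos"]); print(round(th,2),np.round(t-p,1),np.round(o["force"],1),round(o["grip_width"],3),round(float(o["grip_force"]),1))
    if np.linalg.norm(o["force"])>45: print("high"); break
r.hold(.4); print(st())
a=snap("top")[185:240,105:165]; b=snap("scene")[150:230,300:380]
o=np.hstack([cv2.resize(a,(400,367),interpolation=2),cv2.resize(b,(367,367),interpolation=2)]); cv2.imwrite("pics/lev2.png",o[:,:,::-1])
E
```

```text
False (np.float64(26.2), array([497.8, 311.6, 209.6]), 'F', array([ 0.1, -0.4,  0.3]), 'w', 0.447, 'g', np.float64(0.0))
(np.float64(26.6), array([497.9, 312. , 210.1]), 'F', array([-0.2,  1.2,  2. ]), 'w', 0.164, 'g', np.float64(58.4))
0.08 [0.1 0.7 0.5] [1.  5.7 2.3] 0.164 59.6
0.16 [0.  0.5 0.6] [-0.7  6.8  3.1] 0.165 59.8
0.24 [0.  0.6 0.6] [0.6 7.6 3.5] 0.164 59.7
0.32 [-0.   0.8  0.5] [-0.3  7.4  2.4] 0.165 59.7
0.4 [-0.1  1.   0.6] [0.6 8.5 4.1] 0.166 59.7
0.48 [-0.1  0.7  0.7] [-0.5  5.8  4.8] 0.164 59.7
0.56 [-0.1  1.2  0.7] [0.2 8.6 3.9] 0.166 59.5
0.64 [-0.2  1.8  0.8] [1.  9.3 3.9] 0.162 59.5
0.72 [-0.1  0.4  1.1] [-1.   4.4  6. ] 0.16 59.1
0.8 [-0.1  0.5  1.2] [0.1 5.2 7.2] 0.165 59.2
(np.float64(30.7), array([500. , 249.4, 227.9]), 'F', array([-0.5,  5.2,  7.2]), 'w', 0.167, 'g', np.float64(59.3))
```

View pics/lev2.png

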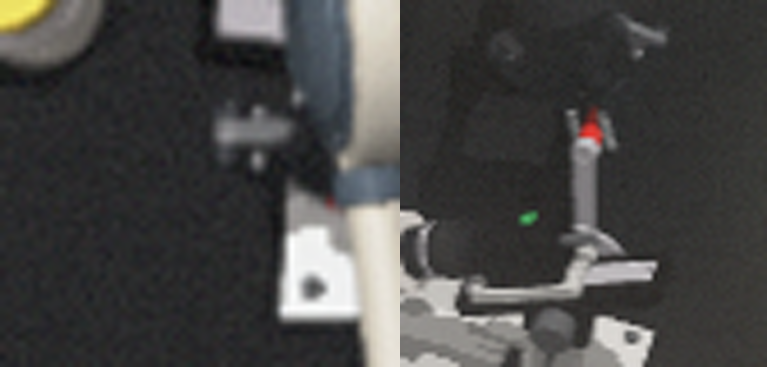

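The handle is gripped with the lever slightly past upright. The force dropped between 0.64 and 0.72, which matches the third crest at 0.66. I hand the job in.

```bash
python3 -c "
from h import *
print(st()); print(job.job_done())"
```

```text
(np.float64(30.8), array([500. , 249.3, 227.9]), 'F', array([0.4, 4.4, 6.4]), 'w', 0.163, 'g', np.float64(59.3))
the job is handed in; nothing more can be done
None
```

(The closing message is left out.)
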